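Zero the spring tester and hold the spring at its set load

ROBOT

A 6-joint arm with a two-finger parallel gripper is mounted at the origin on the work surface. World frame = base frame: x ahead of the robot, y to its left, z up, the work surface at z = 0. Lengths are in mm, angles in rad, forces in N, time in s.
With the tool pointing down it reaches from about 300 to 750 mm from the base axis. Payload 8.5 kg.
Tool frame: the origin (TCP) lies midway between the tips of the shut fingers; the grasp point (between the pads) lies 19 mm behind it; z points along the fingers, y is the line along which they close (so a half turn about z gives the same grasp; the last joint's range is limited). The gripper opens to 85 mm and grips with 20 to 120 N. Pads are 22 mm wide; open, the fingers measure 114 mm over their backs; the gripper's body (76 mm by 85 mm) begins 54 mm behind the grasp point. The pads swing forward as they close: fully open they stand 13 mm farther back than shut.
Start: joints at [-0.215, 0.381, 1.297, -0, 1.464, -0.215], TCP at [549.982, 0.002, 191.322] pointing down, gripper open.
Joint ranges: [-3.11, 3.11], [-0.89, 2.33], [0.22, 2.48], [-1.42, 4.56], [0.17, 2.85], [-2.88, 2.88]. Speed limits (rad/s): [2.39, 2.39, 3.14, 3.14, 3.14, 3.14].

INTERFACE

Orientations are given as a unit quaternion [x, y, z, w].
In Python, from workcell import observe, read_camera, camera_info, close_job gives the robot as it stands. The module is installed in compiled form; this text tells all that it offers.
- The arm moves only by the tool step_arm, never from a script. Its argument "targets" is one flat list of numbers, 4 for each row, row after row: the shift along the tool's x, y, z in m, then the turn about the tool's z in rad. In form: [tx, ty, tz, twist, tx, ty, tz, twist, ...]. A call has 1 to 10 rows; each row is the pose to reach, as a shift and turn from the pose commanded when the call began, along the tool's axes at that moment; what a row does not reach only later rows make up. A row lasts 1/12 s, in which the tool goes at most 41.7 mm and 7.16 degrees, less where a joint would pass 70% of its speed; a pose out of reach is approached as far as the arm can. A call with a gripper value outside its range is refused whole. "claw" is the finger opening in m, from 0 to 0.0854, set as the call begins (left out, the last holds). The fingers move at their own pace and stop on an object; the grip force is fixed at half the most. Time passes only in rows, so rows that repeat a pose let the fingers close. It gives the time, the measured TCP pose, the force, the opening and the grip force at its end, in the units of the state.
- observe(): the state, without advancing time (a new reading comes with each control period).
- read_camera(name): name is "scene" or "side" or "wrist"; returns the picture (420x560x3 uint8, red, green, blue); there is no depth.
- camera_info(name): a dict with "mtx" (3x3 intrinsics, pixels), "R" (3x3) and "t" (3): a world point X has camera coordinates R X + t; the wrist camera has in their place "hand_eye" (4x4, takes a point from camera to tool coordinates, whose origin is the TCP and whose axes are the flange's). Camera axes: x right, y down, z forward; pixel columns grow to the right and rows downward; lengths in mm; the calibration is good to about 2 mm. A picture is of the moment at which its call begins: read the wrist's pose just before it. camera_info takes no time and is no camera call.
- close_job(): hands the job in; it is judged then, once.
The state is a dict: "time": time; "joint_pos": joint angles; "qd": joint speeds; "joint_efforts": joint torques, N m; "eef_pos": TCP position; "tool_rot": TCP orientation; "wrist_force": force on the tool from outside, world axes, zero at the start; "wrist_torque": the same for the moment, N m; "finger_gap": finger opening in mm; "finger_force": force on a finger pad.
Only numpy, scipy, OpenCV 4.12 (cv2) and the standard library are available. Lean on these libraries where they do the work, as an engineer would, in place of code of your own. Each camera call takes 0.05 s, during which the arm holds its last target. There are 200 camera calls.

TASK

Check the hood-catch spring that is standing in the bench spring tester: first, with the lever up at rest, turn the dial's knurled bezel until its zero mark stands under the pointer. Then press the lever's handle down until the pointer has come round to stand over the dial's short, arrow-headed set hand, and finish there, still holding the lever down steadily with the pointer on the set hand; nothing is let go. Do not squash the spring solid, and leave the tape roll, spray can, paint tin and screwdriver where they are.

Things in the scene. Friction and masses are not known exactly. Their poses are not given: they have to be found in the camera images.
- tester: Grey iron bench spring tester, fixed. Bed 138 x 313 mm (x, y), top 30 mm up, from y -199 to +114. Origin on the bench under the column (46 x 42, 217 mm high); z up. Coil spring (35 mm wide, 66 long) stands at y = +55 mm; round dial, facing up, at x -15, y -150 mm. The lever, pivoted 200 mm up in the column's top, reaches over the spring to +y. Place and yaw vary.
- bezel_grip (a point): On the dial's axis, mid-height of the bezel's gripping band, 64 mm above the bench. Bezel: knurled steel ring, 64 mm outside diameter, from 53 to 73 mm up; under it a 60 mm case down to the bed. Grip it from above across any diameter. It turns stiffly (0.06 N m) about the vertical and stays where left. The white card with its marks and the set hand turn with it; the pointer does not.
- zero_mark (a point): The zero mark, at 22 mm from the dial axis: the one broad black bar (10.5 x 3.4 mm) at the rim of the white card, among thin marks: ten longer ones a turn (zero being one), four short ones between them. Under the bezel's clear lens.
- pointer_tip (a point): Point on the pointer 22 mm from the dial axis. The pointer is the thin black needle, 1.5 mm wide, 26 mm from axis to tip, with a 7 mm tail. With the lever at rest it points along the tester's +x axis.
- set_hand_tip (a point): Point 22 mm from the dial axis in the direction of the set hand, level with the pointer. The set hand is the shorter black hand with a broad arrow head (9 mm wide), 20 mm long, lying under the pointer; preset for this spring, it stays put on the card.
- handle (a point): Middle of the lever's grip (black round bar 26 mm thick, 100 mm long), on its centre line, 200 mm from the pivot. At rest the lever slopes up 0.3 rad and this point is 259 mm up; pressed, it swings down about a level axis along the tester's x, and the spring lifts it when let go. Push needed here: 2 N at the start, 7 to 14 N where the set hand lies, 19 N at the end.
- bezel (a joint): Turn of the bezel in rad, clockwise positive seen from above. 0: zero mark exactly under the pointer of the lever at rest. It starts at 0.45 to 1.25: the zero mark has wandered clockwise, so turn it back anticlockwise.
- set_hand (a joint): Angle in rad, clockwise seen from above, of the set hand from the zero mark on the card, 1.5 to 3.0. Fixed in practice during the job.
- pointer (a joint): Angle in rad, clockwise seen from above, of the pointer from its rest direction: 7.5 times joint lever; at first 1 mm of drop of the handle turns it about 0.04 rad. With the bezel at zero, the pointer is on the set hand when this equals joint set_hand.
- lever (a joint): Swing of the lever down from rest in rad: 0 at rest, 0.6 when the spring is squashed solid.
- tape_roll: Bystander: roll of masking tape 100 mm across, 25 mm high, lying flat. Origin under its centre.
- spray_can: Bystander: upright aerosol can, 65 mm in diameter, 195 mm high. Origin under its centre.
- paint_tin: Bystander: upright paint tin, 104 mm in diameter, 117 mm high. Origin under its centre.
- screwdriver: Bystander: screwdriver lying on the bench, about 200 mm long along its x axis, handle 26 mm thick.

How it is judged (in metres and radians):
On the way:
1. with the lever at rest, the dial's zero mark is turned under the pointer (distance between zero_mark and pointer_tip below 0.003 m and value of joint lever below 0.02 rad and contact force between each of the arm, the fingers and bezel below 0.5 N), for 0.3 s.
At the end, for the whole second after the job is handed in: Through the last second the robot holds the lever down (pushing on it with more than 3 N) with the pointer over the set hand, within 4.5 mm at 22 mm radius (about 0.2 rad), and the bezel still within 0.14 rad of zero (distance between pointer_tip and set_hand_tip below 0.0045 m and value of joint bezel between -0.14 and 0.14 rad and value of joint lever above 0.12 rad and contact force between any of the fingers, the arm and lever above 3 N); the arm keeps its last pose, push and grip.
It fails at once if the spring is squashed solid (value of joint lever above 0.57 rad).
It fails at once if a bystander is moved (distance of any of tape_roll, spray_can, paint_tin, screwdriver from where it was at the start of the episode above 0.02 m).
It also fails if it takes over 45 s, if anything falls off the work surface, if the arm or the gripper's body presses on something with over 40 N, if the wrist force passes 120 N, or if a joint passes its speed limit or range.

## Working session

There is one attempt and no reset: what is moved stays moved. The work goes in short steps, Python scripts to look and compute and a tool call to move; the robot and the scene stay as the last step left them, time stands still between calls to the robot, and variables do not carry over. Pictures are saved under pics/ and viewed, at most 10 in all, crops included, and the job is handed in when it is done.

Besides the shell and the picture viewer there is one more tool, called as name(argument=value, ...) on one line, values as JSON. step_arm: Moves the arm, as the interface text tells. Its arguments: {"type":"object","properties":{"targets":{"type":"array"},"claw":{"type":"number"}},"required":["targets"]}

```bash
mkdir -p pics; python3 - <<'E'
from workcell import *
import cv2,numpy as np
s=observe();print({k:np.round(v,3).tolist() for k,v in s.items()})
a=[read_camera(n) for n in("scene","side","wrist")]
for n,i in zip(("scene","side","wrist"),a):
    cv2.imwrite(f"pics/{n}0.png",i[:,:,::-1]); print(n,{k:np.round(v,3).tolist() for k,v in camera_info(n).items()})
E
```

```text
{'time': 0.0, 'joint_pos': [-0.215, 0.381, 1.298, -0.0, 1.464, -0.215], 'qd': [0.0, 0.002, 0.001, 0.0, -0.0, 0.002], 'joint_efforts': [-0.001, -44.847, -23.129, -0.0, 0.005, 0.0], 'eef_pos': [549.645, 0.061, 190.7], 'tool_rot': [0.707, 0.707, -0.0, -0.001], 'wrist_force': [-0.068, 0.692, -0.1], 'wrist_torque': [-0.009, 0.009, -0.011], 'finger_force': 0.0, 'finger_gap': 85.202}
scene {'mtx': [[451.309, 0.0, 278.894], [0.0, 451.309, 208.526], [0.0, 0.0, 1.0]], 'R': [[-0.327, 0.945, 0.007], [0.606, 0.215, -0.766], [-0.726, -0.246, -0.643]], 't': [163.925, -209.136, 1525.255]}
side {'mtx': [[388.116, 0.0, 285.739], [0.0, 388.116, 210.26], [0.0, 0.0, 1.0]], 'R': [[-1.0, -0.014, -0.006], [-0.006, 0.712, -0.702], [0.015, -0.702, -0.712]], 't': [556.974, 124.23, 760.034]}
wrist {'mtx': [[303.747, 0.0, 280.68], [0.0, 303.747, 210.212], [0.0, 0.0, 1.0]], 'hand_eye': [[-0.0, -0.961, -0.276, 69.142], [1.0, -0.001, 0.001, -0.088], [-0.001, -0.276, 0.961, -181.567], [0.0, 0.0, 0.0, 1.0]]}
```

View pics/scene0.png

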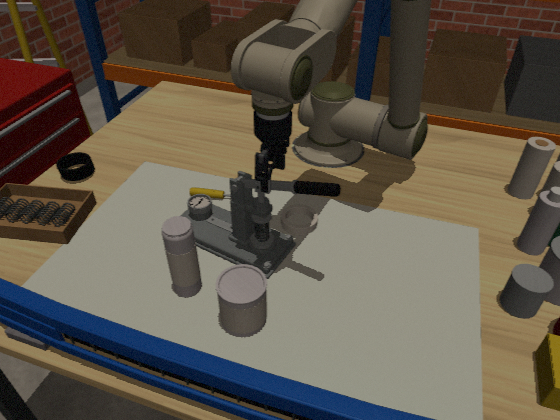

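View pics/side0.png

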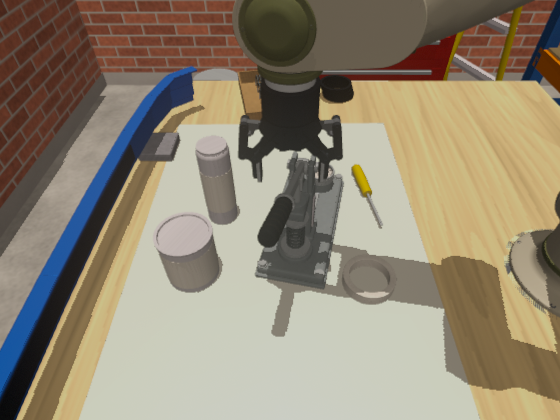

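View pics/wrist0.png

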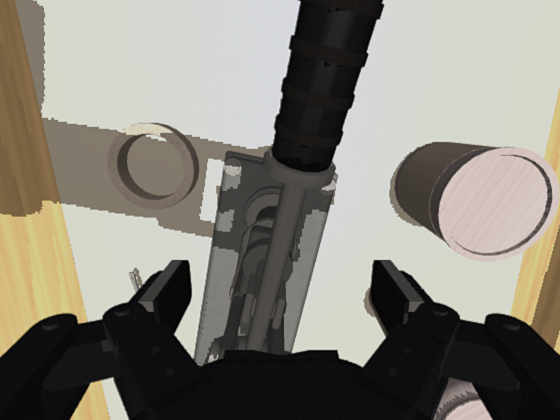

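The scene view shows the dial at about (200,207) and the handle from (296,187) to (340,190). In the side view the bed's near end is at (259,275) to (325,283), and the dial is at about (322,178), partly hidden. The fingers stand on either side of the lever.

```bash
cat > h.py <<'E'
from workcell import *
import cv2,numpy as np
from scipy.spatial.transform import Rotation as Ro
def ray(n,px,s=None):
    c=camera_info(n);K=np.array(c["mtx"]);d=np.linalg.inv(K)@[px[0],px[1],1]
    if n=="wrist":
        H=np.array(c["hand_eye"]);A=Ro.from_quat(s["tool_rot"]).as_matrix()
        return A@H[:3,3]+s["eef_pos"],A@H[:3,:3]@d
    R=np.array(c["R"]);return -R.T@np.array(c["t"]),R.T@d
def cast(n,px,z,s=None):
    o,d=ray(n,px,s);return o+d*(z-o[2])/d[2]
E
python3 - <<'E'
from h import *
s=observe()
f=lambda n,p,z:print(n,p,z,cast(n,p,z,s).round(0))
f("scene",(200,202),73);f("side",(322,175),73)
f("side",(259,275),30);f("side",(325,281),30);f("wrist",(227,155),30);f("wrist",(336,173),30)
f("scene",(318,189),259);f("side",(275,222),259);f("wrist",(325,80),259)
f("scene",(300,225),10);f("side",(369,280),12)
f("scene",(179,225),195);f("side",(214,146),195);f("side",(187,235),117);f("scene",(243,282),117)
f("side",(362,180),13)
i=cv2.imread("pics/scene0.png")[170:245,160:260];cv2.imwrite("pics/d0.png",cv2.resize(i,None,fx=6,fy=6,interpolation=2))
E
```

```text
scene (200, 202) 73 [ 489. -223.   73.]
side (322, 175) 73 [ 479. -209.   73.]
side (259, 275) 30 [606.  30.  30.]
side (325, 281) 30 [484.  42.  30.]
wrist (227, 155) 30 [490.  35.  30.]
wrist (336, 173) 30 [613.  15.  30.]
scene (318, 189) 259 [570. 106. 259.]
side (275, 222) 259 [568. 107. 259.]
wrist (325, 80) 259 [565.  83. 259.]
scene (300, 225) 10 [420.  31.  10.]
side (369, 280) 12 [398.  27.  12.]
scene (179, 225) 195 [ 701. -150.  195.]
side (214, 146) 195 [ 694. -148.  195.]
side (187, 235) 117 [730.   8. 117.]
scene (243, 282) 117 [738.   4. 117.]
side (362, 180) 13 [ 376. -262.   13.]
```

View pics/d0.png

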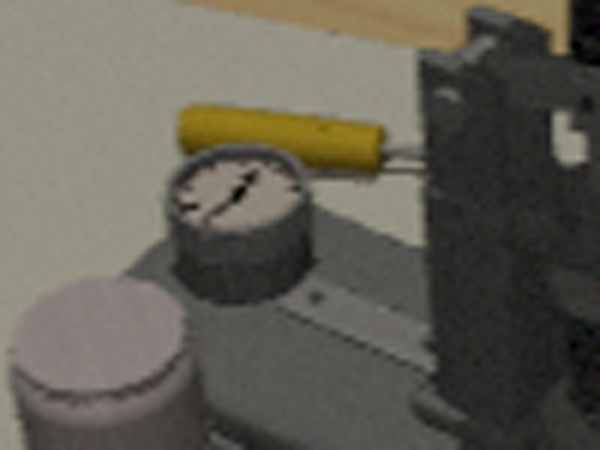

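Dial axis is about (488,-222) and the handle about (568,106). That gives yaw ≈ -0.195 and origin ≈ (531,-81), and the distances and bed end agree with it. The crop shows the pointer towards the lower left, the zero bar clockwise of it, and the arrow hand at the upper right. Next I lift clear and look at the dial from close by.

step_arm(targets=[0, 0, -0.04, 0, 0, 0, -0.08, 0, 0, 0, -0.115, 0, -0.035, -0.01, -0.115, 0, -0.07, -0.02, -0.115, 0, -0.105, -0.035, -0.115, 0, -0.14, -0.045, -0.115, 0, -0.175, -0.055, -0.1, 0, -0.203, -0.063, -0.07, 0, -0.203, -0.063, -0.035, 0])

```text
time: 0.98
eef_pos: [486.2, -207.8, 226.2]
tool_rot: [0.709, 0.705, -0.0, 0.002]
wrist_force: [1.0, 0.6, -0.7]
finger_gap: 85.3
finger_force: 0.0
```

```bash
python3 - <<'E'
from h import *
s=observe();print(s["eef_pos"],s["tool_rot"],s["qd"])
i=read_camera("wrist")[:,:,::-1];cv2.imwrite("pics/w1.png",i)
o=cv2.resize(i,None,fx=1.4,fy=1.4,interpolation=2);cv2.imwrite("pics/w1b.png",o)
E
```

```text
[ 486.188306   -207.75495707  226.18138325] [ 7.08779324e-01  7.05427449e-01 -3.11158700e-04  1.97154730e-03] [ 0.0729415   0.23402412  0.94111523  0.02827204 -1.1150322   0.07297824]
```

View pics/w1b.png

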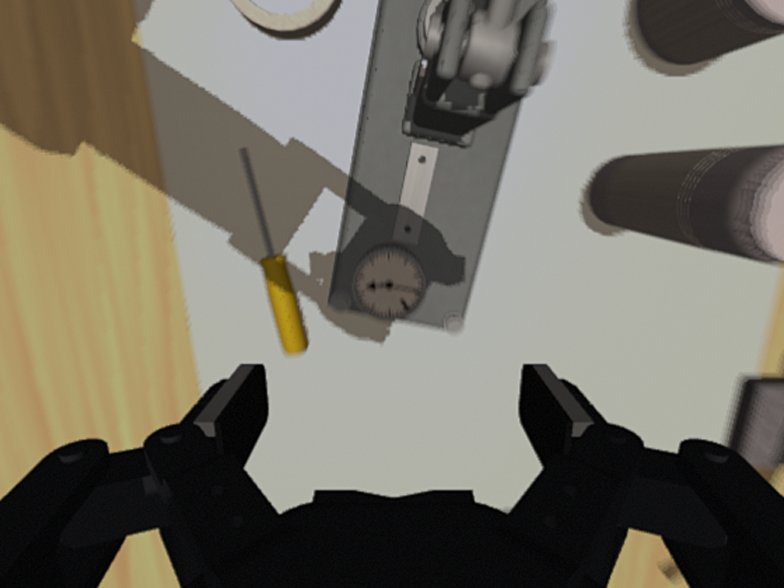

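The dial is at full-image (277,203). The pointer lies to the right, the zero bar is about 50° clockwise of it, and the set hand points left. I let the arm settle a little closer and measure.

step_arm(targets=[-0.01, 0, 0.04, 0, -0.01, 0, 0.06, 0, -0.01, 0, 0.06, 0, -0.01, 0, 0.06, 0])

```text
time: 1.37
eef_pos: [487.2, -212.6, 167.0]
tool_rot: [0.707, 0.707, 0.0, -0.0]
wrist_force: [0.3, -0.3, 0.4]
finger_gap: 85.5
finger_force: 0.0
```

```bash
cat > dial.py <<'E'
from h import *
def dial(name,ctr=None,zc=70):
    "rectified top view of the dial, 8 px/mm, world x right, y up"
    s=observe();i=read_camera("wrist")[:,:,::-1].copy();cv2.imwrite(f"pics/{name}.png",i)
    if ctr is None: ctr=(487,-223)
    L=45;W=np.array([[-L,-L],[L,-L],[L,L],[-L,L]])+ctr
    c=camera_info("wrist");K=np.array(c["mtx"]);H=np.array(c["hand_eye"]);A=Ro.from_quat(s["tool_rot"]).as_matrix()
    P=np.c_[W,[zc]*4]; C=(np.c_[(P-s["eef_pos"])@A,[1]*4]@np.linalg.inv(H).T)[:,:3]@K.T
    src=(C[:,:2]/C[:,2:]).astype(np.float32);d=8*2*L
    M=cv2.getPerspectiveTransform(src,np.float32([[0,d],[d,d],[d,0],[0,0]]))
    o=cv2.warpPerspective(i,M,(d,d),flags=cv2.INTER_CUBIC);cv2.imwrite(f"pics/{name}r.png",cv2.resize(o,(600,600)))
    return s,o,i
E
python3 - <<'E'
from dial import *
s,o,i=dial("w2");print(s["eef_pos"],np.abs(s["qd"]).max())
E
```

```text
[ 487.24369406 -212.56356785  166.97750832] 0.04521640499516055
```

View pics/w2r.png

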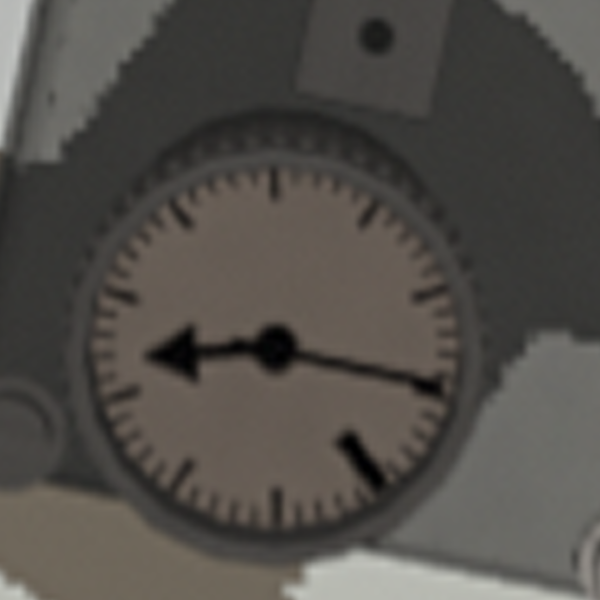

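Read from the rectified view, with image angles measured clockwise:

| Item | Value |
|---|---|
| Dial centre | ≈ (483.5, -230), about 4 mm left of the TCP |
| Pointer | 13.8° (yaw ≈ -0.24, as the strip edges also show) |
| Zero bar | 53.9° |
| Arrow hand | 176.9° |
| Bezel | ≈ 0.70 rad |
| set_hand | ≈ 2.15 rad, inside its range |

Now I move over the dial, pre-twist by 0.35 and go down.

step_arm(targets=[-0.0175, -0.0037, 0, 0.12, -0.0175, -0.0037, 0.02, 0.24, -0.0175, -0.0037, 0.05, 0.35, -0.0175, -0.0037, 0.08, 0.35, -0.0175, -0.0037, 0.11, 0.35, -0.0175, -0.0037, 0.126, 0.35, -0.0175, -0.0037, 0.126, 0.35, -0.0175, -0.0037, 0.126, 0.35])

```text
time: 2.08
eef_pos: [484.4, -230.9, 41.9]
tool_rot: [0.819, 0.573, 0.0, 0.001]
wrist_force: [-0.2, 0.6, 1.0]
finger_gap: 85.2
finger_force: 0.0
```

step_arm(targets=[0, 0, 0, 0, 0, 0, 0, 0, 0, 0, 0, 0, 0, 0, 0, 0, 0, 0, 0, 0, 0, 0, 0, 0, 0, 0, 0, 0, 0, 0, 0, 0], claw=0.05)

```text
time: 2.75
eef_pos: [483.3, -230.5, 40.4]
tool_rot: [0.819, 0.573, -0.0, -0.0]
wrist_force: [-0.9, 0.5, 0.5]
finger_gap: 49.8
finger_force: 0.0
```

The fingers shut to 50 mm and met nothing, which is not what a 64 mm bezel should do. I look before going on.

```bash
python3 - <<'E'
from h import *
w=read_camera("wrist")[:,:,::-1];a=read_camera("scene")[:,:,::-1][150:260,140:260]
o=np.hstack([cv2.resize(w,(400,300)),cv2.resize(a,(327,300),interpolation=2)])
cv2.imwrite("pics/c3.png",o);print(observe()["finger_gap"],observe()["finger_force"])
E
```

```text
50.30365714271079 0.0
```

View pics/c3.png

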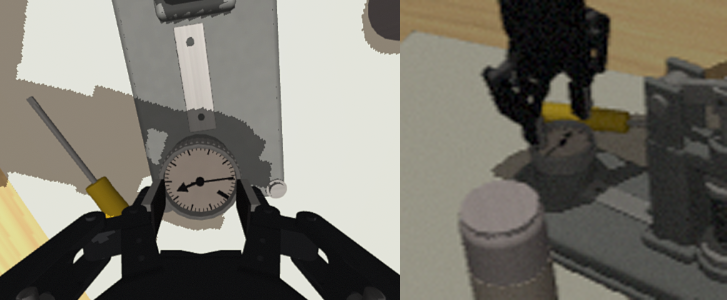

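The dial stands between the fingers in the picture, but they look higher than the bezel. I check the dial's height by triangulation instead of assuming it.

```bash
python3 - <<'E'
from h import *
s=observe()
def tri(rs):
    A=0;b=0
    for o,d in rs:
        d=d/np.linalg.norm(d);P=np.eye(3)-np.outer(d,d);A=A+P;b=b+P@o
    return np.linalg.solve(A,b)
r3=ray("wrist",(280,253.4),s)
s2=dict(eef_pos=np.array([487.244,-212.564,166.978]),tool_rot=np.array([.7071,.7071,0,0]))
c=camera_info("wrist");H=np.array(c["hand_eye"]);A=Ro.from_quat(s2["tool_rot"]).as_matrix();K=np.array(c["mtx"])
X=np.array([483.4,-230.2,70]);q=K@(np.linalg.inv(H)@np.r_[A.T@(X-s2["eef_pos"]),1])[:3];q=q[:2]/q[2];print("w2 px",q)
r2=ray("wrist",q,s2);rs=ray("scene",(200,202.4))
print("w2+w3",tri([r2,r3]),"scene+w3",tri([rs,r3]),"scene+w2",tri([rs,r2]))
ci=camera_info("scene");R=np.array(ci["R"]);t=np.array(ci["t"]);Ks=np.array(ci["mtx"])
ty=Ro.from_quat(s["tool_rot"]).as_matrix()[:,1]
for g in(-25,25):
  for z in(40,60,80):
    p=Ks@(R@np.r_[s["eef_pos"][:2]+g*ty[:2],z]+t);print(g,z,(p[:2]/p[2]).round(1))
p=Ks@(R@np.array([483.5,-230,73])+t);print("dial in scene",p[:2]/p[2])
i=read_camera("scene");j=read_camera("side")
o=np.hstack([cv2.resize(i[170:230,170:240],(466,400),interpolation=2),cv2.resize(j[150:210,300:350],(333,400),interpolation=2)])
cv2.imwrite("pics/c4.png",np.clip(o[:,:,::-1]*1.6,0,255).astype(np.uint8))
E
```

```text
w2 px [276.1598719  217.06588305]
w2+w3 [ 483.19561517 -231.21866779   66.05740888] scene+w3 [ 482.73694751 -228.92497821   66.20459549] scene+w2 [ 482.70860365 -229.30009271   65.93997091]
-25 40 [206.5 205.2]
-25 60 [205.8 199.4]
-25 80 [205.1 193.5]
25 40 [192.8 214.5]
25 60 [191.9 208.7]
25 80 [191.  202.7]
dial in scene [198.52503439 200.24512469]
```

View pics/c4.png

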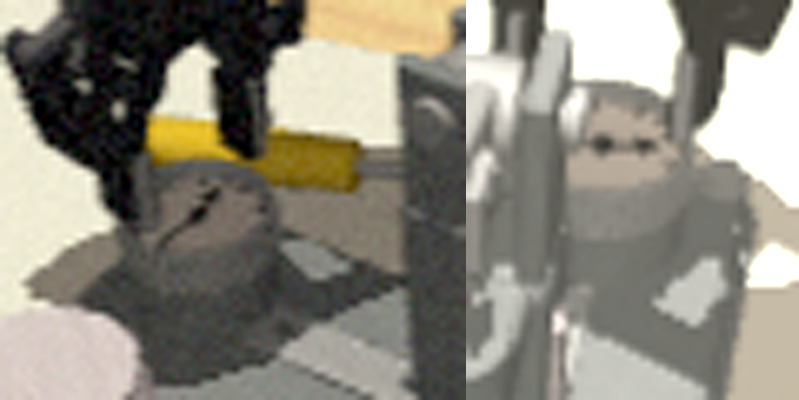

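Three readings put the dial at (483,-230), z 66, so the position is right. In the scene view the fingertips match z≈80 with the TCP at 40. In the wrist image the pad spacing also puts them about 50 mm behind the stated TCP. So the fingertips sit roughly 35-40 mm further back than the tool description says. I open and go lower in small steps, watching the force.

step_arm(targets=[0, 0, 0, 0, 0, 0, 0, 0, 0, 0, 0, 0, 0, 0, 0, 0, 0, 0, 0.005, 0, 0, 0, 0.01, 0, 0, 0, 0.015, 0, 0, 0, 0.015, 0], claw=0.0854)

```text
time: 3.62
eef_pos: [482.7, -230.1, 24.0]
tool_rot: [0.819, 0.573, -0.0, -0.001]
wrist_force: [-0.4, 0.4, 0.3]
finger_gap: 85.2
finger_force: 0.0
```

step_arm(targets=[0, 0, 0.005, 0, 0, 0, 0.01, 0, 0, 0, 0.01, 0])

```text
time: 3.87
eef_pos: [482.8, -230.2, 14.3]
tool_rot: [0.819, 0.573, -0.0, -0.001]
wrist_force: [-0.8, -0.8, 0.6]
finger_gap: 85.4
finger_force: 0.0
```

step_arm(targets=[0, 0, 0, 0, 0, 0, 0, 0, 0, 0, 0, 0, 0, 0, 0, 0, 0, 0, 0, 0, 0, 0, 0, 0], claw=0.058)

```text
time: 4.37
eef_pos: [482.7, -230.3, 16.2]
tool_rot: [0.819, 0.573, -0.0, -0.0]
wrist_force: [-3.5, 1.5, 9.0]
finger_gap: 61.7
finger_force: 63.7
```

Contact at about 62 mm with 64 N of grip. A small test twist will show whether this is the turning bezel (about 0.06 N m) or the fixed case.

step_arm(targets=[0, 0, 0, -0.04, 0, 0, 0, -0.08, 0, 0, 0, -0.1])

```text
time: 4.62
eef_pos: [482.7, -230.3, 16.2]
tool_rot: [0.789, 0.614, -0.0, -0.0]
wrist_force: [-3.7, 1.3, 7.9]
finger_gap: 61.6
finger_force: 63.8
```

```bash
python3 - <<'E'
from h import *
s=observe();print(s["wrist_torque"],s["wrist_force"],s["finger_gap"],s["eef_pos"])
E
```

```text
[ 0.35202026  1.09322414 -0.03395278] [-3.65937124  1.34995525  7.90943291] 61.57858052018997 [ 482.70746913 -230.32135661   16.15825139]
```

The torque about the vertical is small, so the bezel is turning. I turn the remaining 0.60 back, release and lift to look.

step_arm(targets=[0, 0, 0, -0.1, 0, 0, 0, -0.2, 0, 0, 0, -0.3, 0, 0, 0, -0.4, 0, 0, 0, -0.5, 0, 0, 0, -0.57, 0, 0, 0, -0.6, 0, 0, 0, -0.6])

```text
time: 5.28
eef_pos: [482.9, -230.3, 16.2]
tool_rot: [0.572, 0.82, -0.0, -0.0]
wrist_force: [-2.1, 2.1, 8.3]
finger_gap: 62.0
finger_force: 63.9
```

step_arm(targets=[0, 0, 0, 0, 0, 0, 0, 0, 0, 0, 0, 0, 0, 0, 0, 0, 0, 0, -0.03, 0, 0, 0, -0.07, 0, 0, 0, -0.11, 0, 0, 0, -0.15, 0, 0, 0, -0.15, 0, 0, 0, -0.15, 0], claw=0.0854)

```text
time: 6.12
eef_pos: [484.0, -231.0, 167.2]
tool_rot: [0.573, 0.819, -0.0, 0.002]
wrist_force: [0.4, 0.6, -0.1]
finger_gap: 85.5
finger_force: 0.0
```

```bash
python3 - <<'E'
from dial import *
s,o,i=dial("w5",ctr=(483,-230),zc=66);print(s["eef_pos"],s["tool_rot"],np.abs(s["qd"]).max())
E
```

```text
[ 484.02392619 -231.03085038  167.19778367] [ 5.73201863e-01  8.19410755e-01 -1.12136114e-04  2.37203893e-03] 0.07176548916938802
```

View pics/w5r.png

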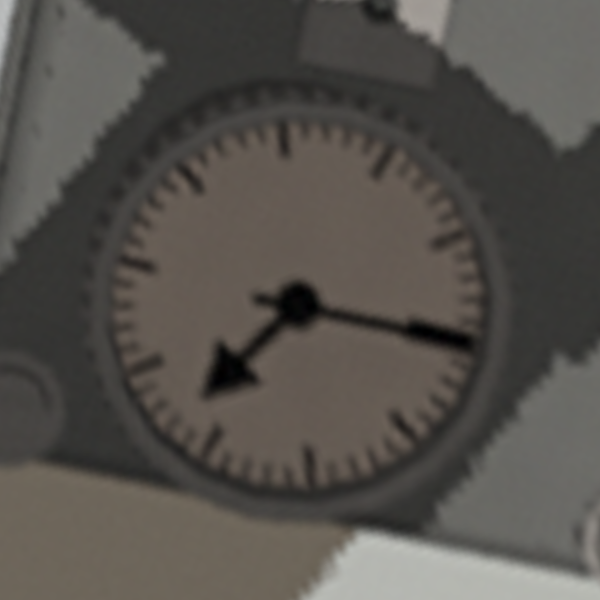

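The zero bar lies right under the pointer. The set hand is 122° clockwise of it, which is 2.13 rad, so the lever needs 0.284 rad. With yaw -0.22 the contact point on the handle is about (573.5,106). I shut the fingers, lift and carry them there.

step_arm(targets=[0, 0, -0.04, 0.1, 0, 0, -0.08, 0.2, 0, 0, -0.12, 0.3, 0, 0, -0.16, 0.4, 0.029, 0.02, -0.18, 0.5, 0.057, 0.04, -0.18, 0.57, 0.086, 0.06, -0.18, 0.57, 0.114, 0.08, -0.18, 0.57, 0.143, 0.1, -0.18, 0.57, 0.143, 0.1, -0.18, 0.57], claw=0.0)

```text
time: 7.0
eef_pos: [528.8, -56.9, 343.4]
tool_rot: [0.779, 0.627, -0.0, -0.002]
wrist_force: [0.4, -1.2, -0.7]
finger_gap: 0.1
finger_force: 0.0
```

```bash
python3 - <<'E'
from h import *
s=observe();A=Ro.from_quat(s["tool_rot"]).as_matrix();print(s["eef_pos"],A[:,0],A.T@(np.array([573.5,106.3,s["eef_pos"][2]])-s["eef_pos"]))
E
```

```text
[528.81783019 -56.9498502  343.4496541 ] [0.21293907 0.97706365 0.00188895] [169.02007489   8.89610384   0.28898188]
```

step_arm(targets=[0.04, 0.002, 0, 0, 0.08, 0.005, 0, 0, 0.12, 0.007, 0, 0, 0.155, 0.009, 0, 0, 0.169, 0.009, 0.02, 0, 0.169, 0.009, 0.04, 0, 0.169, 0.009, 0.05, 0, 0.169, 0.009, 0.055, 0, 0.169, 0.009, 0.055, 0])

```text
time: 7.75
eef_pos: [573.5, 100.9, 287.9]
tool_rot: [0.781, 0.625, -0.002, -0.001]
wrist_force: [0.2, 0.2, -0.3]
finger_gap: -0.1
finger_force: 0.0
```

step_arm(targets=[0, 0, 0.004, 0, 0, 0, 0.008, 0, 0, 0, 0.012, 0, 0, 0, 0.012, 0])

```text
time: 8.08
eef_pos: [573.7, 100.9, 277.7]
tool_rot: [0.781, 0.625, -0.0, -0.0]
wrist_force: [0.2, -0.2, 0.4]
finger_gap: 0.0
finger_force: 0.0
```

step_arm(targets=[0, 0, 0.004, 0, 0, 0, 0.008, 0, 0, 0, 0.012, 0, 0, 0, 0.012, 0])

```text
time: 8.42
eef_pos: [573.5, 101.1, 265.3]
tool_rot: [0.78, 0.625, -0.001, -0.001]
wrist_force: [0.1, -0.2, 0.3]
finger_gap: 0.1
finger_force: 0.0
```

No contact yet, as expected if the tips sit behind the TCP. I continue down in small steps.

step_arm(targets=[0, 0, 0.003, 0, 0, 0, 0.006, 0, 0, 0, 0.006, 0])

```text
time: 8.67
eef_pos: [573.7, 101.1, 259.7]
tool_rot: [0.78, 0.625, -0.0, -0.0]
wrist_force: [0.4, 0.5, 0.0]
finger_gap: 0.1
finger_force: 0.0
```

step_arm(targets=[0, 0, 0.003, 0, 0, 0, 0.006, 0, 0, 0, 0.006, 0])

```text
time: 8.92
eef_pos: [573.6, 101.1, 253.6]
tool_rot: [0.78, 0.625, -0.0, -0.0]
wrist_force: [-0.3, -0.4, -0.1]
finger_gap: 0.2
finger_force: 0.0
```

step_arm(targets=[0, 0, 0.003, 0, 0, 0, 0.006, 0, 0, 0, 0.006, 0])

```text
time: 9.17
eef_pos: [573.6, 101.1, 247.6]
tool_rot: [0.78, 0.625, -0.0, -0.0]
wrist_force: [-0.1, 0.0, -0.1]
finger_gap: 0.2
finger_force: 0.0
```

step_arm(targets=[0, 0, 0.003, 0, 0, 0, 0.006, 0, 0, 0, 0.006, 0])

```text
time: 9.42
eef_pos: [573.6, 101.1, 241.6]
tool_rot: [0.78, 0.625, -0.0, -0.0]
wrist_force: [-0.1, -1.0, -0.3]
finger_gap: -0.4
finger_force: 0.0
```

step_arm(targets=[0, 0, 0.003, 0, 0, 0, 0.006, 0, 0, 0, 0.006, 0])

```text
time: 9.67
eef_pos: [573.7, 101.1, 235.7]
tool_rot: [0.78, 0.625, -0.0, -0.0]
wrist_force: [1.0, -0.2, 0.3]
finger_gap: -0.1
finger_force: 0.1
```

step_arm(targets=[0, 0, 0.003, 0, 0, 0, 0.006, 0, 0, 0, 0.006, 0])

```text
time: 9.92
eef_pos: [573.9, 101.2, 230.0]
tool_rot: [0.78, 0.625, 0.0, -0.0]
wrist_force: [0.3, 1.6, 0.8]
finger_gap: 0.1
finger_force: 1.0
```

```bash
cat > chk.py <<'E'
from h import *
import sys
def chk(name):
    s=observe();a=read_camera("scene")[:,:,::-1];b=read_camera("side")[:,:,::-1];w=read_camera("wrist")[:,:,::-1]
    for n,i in zip("abw",(a,b,w)): cv2.imwrite(f"pics/{name}{n}.png",i)
    print(s["eef_pos"],s["wrist_force"]);return a,b,w
E
python3 - <<'E'
from chk import *
a,b,w=chk("k1")
o=np.hstack([cv2.resize(a[130:250,180:350],(400,300),interpolation=2),cv2.resize(w,(400,300))])
p=np.hstack([cv2.resize(b[130:280,220:350],(400,300),interpolation=2),cv2.resize(a[185:220,180:220],(400,300),interpolation=2)])
cv2.imwrite("pics/k1.png",np.clip(np.vstack([o,p])*1.5,0,255).astype(np.uint8))
E
```

```text
[573.87921398 101.17342804 229.98599587] [0.30839302 1.58400114 0.76018244]
```

Light contact begins at about TCP z 232, which is 1.6 N of wrist force and 1 N on the finger. Geometry calls for about 60 mm of travel to the set hand. I press part of the way and compare the force.

step_arm(targets=[0, 0, 0.003, 0, 0, 0, 0.006, 0, 0, 0, 0.009, 0, 0, 0, 0.01, 0, 0, 0, 0.01, 0])

```text
time: 10.48
eef_pos: [573.8, 101.2, 220.1]
tool_rot: [0.78, 0.625, -0.0, -0.0]
wrist_force: [0.7, 0.7, 3.5]
finger_gap: 0.1
finger_force: 1.6
```

step_arm(targets=[0, 0, 0.004, 0, 0, 0, 0.008, 0, 0, 0, 0.012, 0, 0, 0, 0.016, 0, 0, 0, 0.02, 0, 0, 0, 0.02, 0, 0, 0, 0.02, 0])

```text
time: 11.07
eef_pos: [574.1, 101.3, 200.5]
tool_rot: [0.78, 0.625, 0.0, 0.0]
wrist_force: [0.7, 1.6, 5.6]
finger_gap: 0.1
finger_force: 3.1
```

```bash
python3 - <<'E'
from chk import *
chk("k2")
def strip(f):
    # darkness of the card by angle (world, deg clockwise from +x), at 15..24 mm radius, scene view
    ci=camera_info("scene");R=np.array(ci["R"]);t=np.array(ci["t"]);K=np.array(ci["mtx"])
    g=cv2.GaussianBlur(cv2.imread(f,0),(0,0),.4).astype(np.float32)
    out=[]
    for a in range(0,360,10):
        v=[]
        for r in(10,12,14,16,18):
            X=np.array([482.7+r*np.cos(np.radians(a)),-229.2-r*np.sin(np.radians(a)),66]);p=K@(R@X+t);p=p/p[2]
            v.append(cv2.remap(g,np.float32([[p[0]]]),np.float32([[p[1]]]),1)[0,0])
        out.append(int(np.mean(v)))
    return out
for n in("scene0","k1a","k2a"):print(n,strip(f"pics/{n}.png"))
E
```

```text
[574.12480551 101.25589506 200.47711141] [0.66950578 1.63743332 5.55232897]
scene0 [117, 94, 86, 108, 121, 121, 130, 133, 134, 135, 134, 134, 132, 133, 132, 126, 104, 72, 65, 96, 119, 130, 134, 135, 134, 134, 135, 135, 135, 134, 132, 134, 133, 133, 133, 130]
k1a [127, 113, 97, 95, 111, 125, 130, 131, 131, 133, 131, 119, 89, 54, 54, 99, 122, 131, 131, 128, 129, 132, 133, 133, 132, 132, 133, 132, 133, 132, 131, 133, 132, 132, 131, 131]
k2a [131, 123, 128, 132, 132, 132, 124, 111, 91, 80, 98, 105, 84, 54, 53, 100, 122, 131, 133, 133, 132, 132, 133, 133, 132, 132, 131, 130, 130, 131, 131, 132, 132, 132, 131, 131]
```

The scene view reads the pointer well. It has turned about 72° of the 122°, with its dip at 88° and the set hand at 135°. The remaining 50° is about 24 mm.

step_arm(targets=[0, 0, 0.004, 0, 0, 0, 0.008, 0, 0, 0, 0.012, 0, 0, 0, 0.016, 0, 0, 0, 0.019, 0, 0, 0, 0.019, 0, 0, 0, 0.019, 0])

```text
time: 11.8
eef_pos: [574.5, 101.8, 182.1]
tool_rot: [0.78, 0.625, 0.001, 0.0]
wrist_force: [1.0, 4.0, 9.4]
finger_gap: -0.2
finger_force: 4.6
```

```bash
cat > strip.py <<'E'
from chk import *
def strip(f,rs=(10,12,14,16,18)):
    ci=camera_info("scene");R=np.array(ci["R"]);t=np.array(ci["t"]);K=np.array(ci["mtx"])
    g=cv2.GaussianBlur(cv2.imread(f,0),(0,0),.4).astype(np.float32);out=[]
    for a in range(60,200,6):
        v=[]
        for r in rs:
            X=np.array([482.7+r*np.cos(np.radians(a)),-229.2-r*np.sin(np.radians(a)),66]);p=K@(R@X+t);p=p/p[2]
            v.append(cv2.remap(g,np.float32([[p[0]]]),np.float32([[p[1]]]),1)[0,0])
        out.append((a,int(np.mean(v))))
    return out
E
python3 - <<'E'
from strip import *
chk("k3")
for n in("k1a","k2a","k3a"):print(n,strip(f"pics/{n}.png"),"\n  outer",strip(f"pics/{n}.png",(20,21,22,23)))
E
```

```text
[574.48011656 101.83678727 182.10408023] [0.95443871 3.97661021 9.35821236]
k1a [(60, 130), (66, 131), (72, 131), (78, 131), (84, 132), (90, 133), (96, 132), (102, 130), (108, 123), (114, 109), (120, 89), (126, 67), (132, 50), (138, 50), (144, 71), (150, 99), (156, 114), (162, 126), (168, 130), (174, 132), (180, 131), (186, 129), (192, 128), (198, 129)] 
  outer [(60, 129), (66, 123), (72, 118), (78, 109), (84, 107), (90, 118), (96, 124), (102, 123), (108, 125), (114, 115), (120, 111), (126, 109), (132, 108), (138, 103), (144, 111), (150, 112), (156, 110), (162, 113), (168, 122), (174, 125), (180, 114), (186, 113), (192, 105), (198, 95)]
k2a [(60, 124), (66, 116), (72, 108), (78, 95), (84, 83), (90, 80), (96, 89), (102, 101), (108, 106), (114, 100), (120, 84), (126, 65), (132, 50), (138, 49), (144, 70), (150, 100), (156, 114), (162, 126), (168, 130), (174, 133), (180, 133), (186, 133), (192, 133), (198, 132)] 
  outer [(60, 131), (66, 124), (72, 118), (78, 93), (84, 70), (90, 90), (96, 116), (102, 122), (108, 125), (114, 115), (120, 109), (126, 108), (132, 108), (138, 103), (144, 111), (150, 115), (156, 111), (162, 113), (168, 121), (174, 123), (180, 111), (186, 113), (192, 105), (198, 96)]
k3a [(60, 132), (66, 132), (72, 132), (78, 131), (84, 131), (90, 131), (96, 131), (102, 126), (108, 116), (114, 93), (120, 62), (126, 42), (132, 37), (138, 43), (144, 68), (150, 97), (156, 113), (162, 126), (168, 130), (174, 131), (180, 132), (186, 132), (192, 132), (198, 132)] 
  outer [(60, 130), (66, 124), (72, 119), (78, 111), (84, 107), (90, 116), (96, 122), (102, 121), (108, 122), (114, 105), (120, 77), (126, 75), (132, 95), (138, 101), (144, 110), (150, 113), (156, 111), (162, 113), (168, 121), (174, 124), (180, 112), (186, 112), (192, 104), (198, 95)]
```

The pointer is now at about 124° and the set hand at 135°, at about 2.1° per mm. So 5 mm more.

step_arm(targets=[0, 0, 0.002, 0, 0, 0, 0.004, 0, 0, 0, 0.005, 0, 0, 0, 0.005, 0, 0, 0, 0.005, 0, 0, 0, 0.005, 0])

```text
time: 12.45
eef_pos: [574.6, 102.3, 177.5]
tool_rot: [0.78, 0.625, 0.002, 0.0]
wrist_force: [1.9, 6.0, 10.5]
finger_gap: -0.3
finger_force: 5.0
```

```bash
python3 - <<'E'
from strip import *
a,b,w=chk("k4")
for r in((10,12,14,16,18),(20,21,22,23)):print(strip("pics/k4a.png",r)[7:17])
o=np.hstack([cv2.resize(a[185:220,180:220],(457,400),interpolation=2),cv2.resize(b[160:290,240:350],(338,400),interpolation=2)])
cv2.imwrite("pics/k4.png",np.clip(o*1.5,0,255).astype(np.uint8))
E
```

```text
[574.62044107 102.31005895 177.46018877] [ 1.87853183  5.98695237 10.50427691]
[(102, 129), (108, 121), (114, 108), (120, 85), (126, 60), (132, 41), (138, 46), (144, 70), (150, 98), (156, 113)]
[(102, 123), (108, 124), (114, 115), (120, 109), (126, 96), (132, 79), (138, 82), (144, 106), (150, 111), (156, 109)]
```

View pics/k4.png

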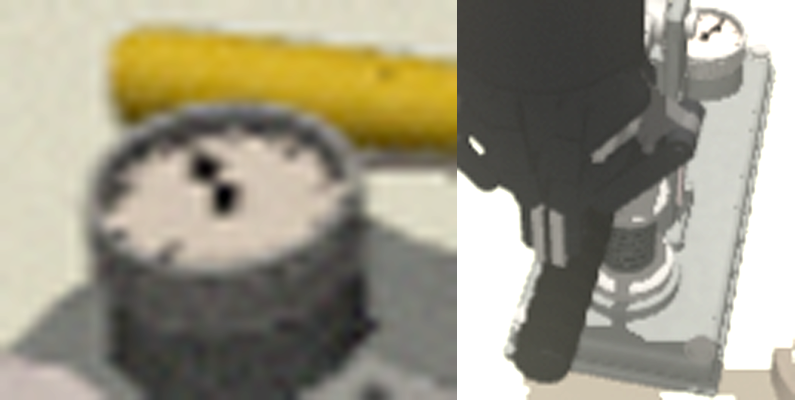

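The pointer covers the set hand (outer dip at 135°, as the set hand). The lever is near level, and the fingers are pushing on the grip with about 10 N.

```bash
python3 -c "
from workcell import *
print(close_job())"
```

```text
the job is handed in; nothing more can be done
None
```

The job is handed in: the bezel's zero mark was turned under the pointer with the lever at rest, and the arm is holding the lever down at about 10 N with the pointer over the set hand; I never steered near the bystanders but didn't re-measure them, and no pass/fail verdict came back.

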